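Test the conveyor's stop button and start it again

TASK

Test the roller conveyor's stop button, using the fingertips only to push: press the big shrouded mushroom button in until it latches and stays in by itself, then push its raised wing round clockwise to release it, so that it springs fully out and back to its resting angle. Once it is out and let go, press the small plain start button on the other box all the way in and let go. Nothing is to be gripped or picked up: do not pinch the wing, do not press start while the stop button is in, and leave the loose parts lying about the bench where they are.

Things in the scene. Friction and masses are not known exactly. Their poses are not given: they have to be found in the camera images.
- stop_station: Grey square enclosure of the stop button, 98 x 98 x 52 mm, fixed. Origin at the centre of its underside, z up; the button's axis is its z axis. On its lid a black collar (82 mm outer, 74 mm inner diameter, top 72 mm above the bench) surrounds the grey mushroom head, which is 66 mm in diameter with a low dome, its middle 77 mm above the bench when out. Black arrows show the turn.
- wing_top (a point): Middle of the flat top of the wing on the mushroom head; moves with it: 96 mm above the bench when out, 88 mm latched. The wing is an upright rib across the dome, 48 mm long along this point's x axis, 11 mm wide along y (8.5 mm in the top 4 mm), 20 mm high. z up. To turn it clockwise seen from above, push its +x end towards -y and/or its -x end towards +y.
- stop_push (a joint): How far the mushroom head is pressed in, m: 0 out, stop at 0.010. It takes about 3 N to start and 7 to 11 N to push it in; pressed beyond about 0.0085 a latch catches, and when let go it stays at about 0.008. When released by the twist it springs back to 0.
- stop_turn (a joint): Angle of the head, rad, clockwise seen from above: 0 at rest, stop at 1.0, held back by a light spring (0.02 Nm at 0, 0.06 Nm at 1.0). While latched, turning beyond about 0.5 (0.7 to be sure) frees the latch and the head springs out 8 mm, if the fingers leave room above the dome or rise; let go, it turns back to 0.
- wing_drive_a: Side face of the wing at its +x end, looking to +y: one of the two faces that are pushed to turn the head clockwise. 4 to 24 mm from the axis, 73 to 92 mm above the bench when out. Axes as wing_top; origin on the button's axis, at bench height when the head is out.
- wing_drive_b: Side face of the wing at its -x end, looking to -y: the other face that is pushed to turn the head clockwise. Size, axes and origin as wing_drive_a.
- wing_back_a: Side face of the wing at its +x end, looking to -y, opposite wing_drive_a. Pressing on both at once is pinching. Axes and origin as wing_drive_a.
- wing_back_b: Side face of the wing at its -x end, looking to +y, opposite wing_drive_b. Pressing on both at once is pinching. Axes and origin as wing_drive_a.
- start_box: Smaller grey box, 88 x 72 x 45 mm, fixed to the bench, with one flat-topped round button in a black round housing on its lid. Origin at the centre of its underside, z up; the button's axis is its z axis.
- start_button_top (a point): Centre of the top of the flat-topped grey round start button, 34 mm in diameter; it moves down with the button. Press straight down.
- start_button (a joint): How far the start button is pressed in, m: 0 out, 0.006 fully in (about 5 N); springs back by itself.
- relay_cube: Loose cube relay 28 x 28 x 26 mm, origin under its centre. Leave alone.
- capacitor: Loose upright black can capacitor with yellow end cap, 22 mm in diameter, 80 mm high, origin under its centre; easily knocked over. Leave alone.
- terminals: Loose white screw terminal strip 16 x 62 x 16 mm, origin under its centre. Leave alone.
- tape_roll: Loose roll of black tape, 62 mm in diameter, 18 mm high, origin under its centre. Leave alone.
- transformer: Loose small transformer 37 x 56 x 37 mm, origin under its centre. Leave alone.
Mind the look-alikes: they are no part of the job. What is shaped like the start_box but turquoise is not meant. What is shaped like the stop_station but pink is not meant.

How it is judged:
By the outcome, as a careful person would: the job done as asked, in the order asked, and still so for the second after the job is handed in, with the robot touching nothing.
It also fails if it takes over 48 s, if anything falls off the work surface, if the arm or the gripper's body presses on something with over 40 N, if the wrist force passes 120 N, or if a joint passes its speed limit or range.

ROBOT

A 6-joint arm with a two-finger parallel gripper is mounted at the origin on a cart in front of the work surface, level with it; the furniture and walls round the work are solid. World frame = base frame: x ahead of the robot, y to its left, z up, the work surface at z = 0. Lengths are in m, angles in rad, forces in N, time in s.
With the tool pointing down it reaches from about 0.25 to 0.775 m from the base axis. Payload 4 kg.
Tool frame: the origin (TCP) lies at the very end of the fingers, on their centre line; the grasp point (between the pads) lies 19 mm behind it; z points along the fingers, y is the line along which they close (so a half turn about z gives the same grasp; the last joint's range is limited). The gripper opens to 94 mm and grips with 3 to 60 N. Pads are 16 mm wide; open, the fingers measure 119 mm over their backs; the gripper's body (75 mm by 177 mm) begins 78 mm behind the grasp point.
Start: joints at [-1.453, 0.087, 1.371, -0, 1.684, -0.103], TCP at [0.12, -0.537, 0.206] pointing down, gripper open.
Joint ranges: [-3.1, 3.1], [-0.76, 2.03], [0.27, 2.55], [-1.08, 4.22], [0.17, 2.65], [-2.57, 2.57]. Speed limits (rad/s): [2.79, 2.79, 3.14, 3.14, 3.14, 3.14].

INTERFACE

Orientations are given as [roll, pitch, yaw] about the fixed x, y, z axes, in that order (R = Rz(yaw) Ry(pitch) Rx(roll)).
In Python, from bench import robot, vision gives the robot as it stands.
- The arm moves only by the shell command python3 -m crank 'ROWS'. ROWS is JSON, a list of rows, each a list of 3 entries, a list of its own where there are three numbers: the closure, from 0 (fully open) to 1 (shut), then the shift along the tool's x, y, z in m, then the turn, a rotation vector about the tool's x, y, z in degrees. A call has 1 to 8 rows; each row shifts and turns the commanded pose from where the row before left it, along the tool's axes as they then stand; what a row does not reach is not made up. A row lasts 1/10 s, in which the tool goes at most 50 mm and 8.59 degrees, less where a joint would pass 70% of its speed; a pose out of reach is approached as far as the arm can. A call with a gripper value outside its range is refused whole. The fingers move at their own pace and stop on an object; the grip force is fixed at half the most. Time passes only in rows, so rows that do not move let the fingers close. It gives the time, the measured TCP pose, the force, the opening and the grip force at its end, in the units of the state.
- robot.get_obs(): the state, without advancing time (a new reading comes with each control period).
- vision.snapshot(name): name is "side" or "top"; returns a dict with "color" (480x640x3 uint8, red, green, blue), "z_map" (480x640 float32, m along the optical axis (not along the pixel's ray), 0 where there is no reading), "fx", "fy", "cx", "cy" (pixels), "dist" ([k1, k2, p1, p2, k3] as OpenCV has them; the pictures are not rectified), "R" (3x3) and "t" (3): a world point X has camera coordinates R X + t. Camera axes: x right, y down, z forward; pixel columns grow to the right and rows downward; lengths in m; the calibration is good to about 2 mm. A picture is of the moment at which its call begins.
- robot.close_job(): hands the job in; it is judged then, once.
The state is a dict: "time": time; "joint_positions": joint angles; "qvel": joint speeds; "joint_torque": joint torques, N m; "tool_pos": TCP position; "ee_rot": TCP orientation; "wrist_force": force on the tool from outside, world axes, zero at the start; "wrist_torque": the same for the moment, N m; "width": finger opening in m; "finger_force": force on a finger pad.
Only numpy, scipy, OpenCV 4.12 (cv2) and the standard library are available. Lean on these libraries where they do the work, as an engineer would, in place of code of your own. Each camera call takes 0.05 s, during which the arm holds its last target. There are 200 camera calls.

## Working session

There is one attempt and no reset: what is moved stays moved. The work goes in short steps, Python scripts to look and compute and a shell command to move; the robot and the scene stay as the last step left them, time stands still between calls to the robot, and variables do not carry over. Pictures are saved under pics/ and viewed, at most 10 in all, crops included, and the job is handed in when it is done.

```bash
ls; mkdir -p pics
python3 - <<'E'
from bench import robot, vision
import cv2, pickle
for n in("top","side"):
    s=vision.snapshot(n); pickle.dump(s,open(n+'.pkl','wb'))
    cv2.imwrite(f'pics/{n}0.png',s["color"][:,:,::-1]); print(n,s["R"],s["t"],s["fx"],s["dist"],(s["z_map"]>0).mean())
o=robot.get_obs(); print(o)
E
```

```text
pics
top [[ 0.02111051 -0.99977522 -0.00196313]
 [-0.98316686 -0.0204033  -0.18156717]
 [ 0.18148631  0.00576306 -0.98337659]] [-0.06419103  0.56443958  1.09533547] 622.6101913840477 [0.02504107 0.         0.         0.         0.        ] 0.9959733072916667
side [[ 0.86706529 -0.49782574  0.01916529]
 [-0.16298971 -0.31981225 -0.93335657]
 [ 0.47077822  0.80615734 -0.35843857]] [-0.50267637  0.15131304  1.32670819] 621.2069764179436 [-0.14998674  0.          0.          0.          0.        ] 0.9959765625
{'time': 0.1, 'joint_positions': array([-1.45311295e+00,  8.78592809e-02,  1.37205221e+00, -3.00802654e-05,
        1.68362570e+00, -1.03113178e-01]), 'qvel': array([-1.96399690e-03, -2.56546201e-03, -3.15097870e-03, -1.25100491e-03,
        3.05060613e-05,  5.92519173e-04]), 'joint_torque': array([ 1.29598389e-03, -3.41253269e+01, -3.03301442e+01,  7.19203684e-02,
        3.04692204e-02, -9.43221403e-05]), 'tool_pos': array([ 0.12037429, -0.53616513,  0.20445899]), 'ee_rot': array([-3.13965537e+00, -1.70415322e-04,  2.20793033e-01]), 'wrist_force': array([-0.17255854,  0.16570743, -0.25926923]), 'wrist_torque': array([ 0.0047064 , -0.00357059,  0.01616884]), 'finger_force': 0.0, 'width': 0.09390741239612398}
```

View pics/top0.png

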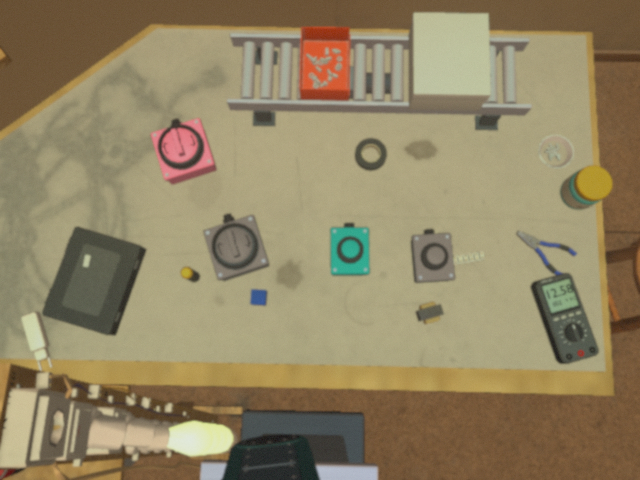

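View pics/side0.png

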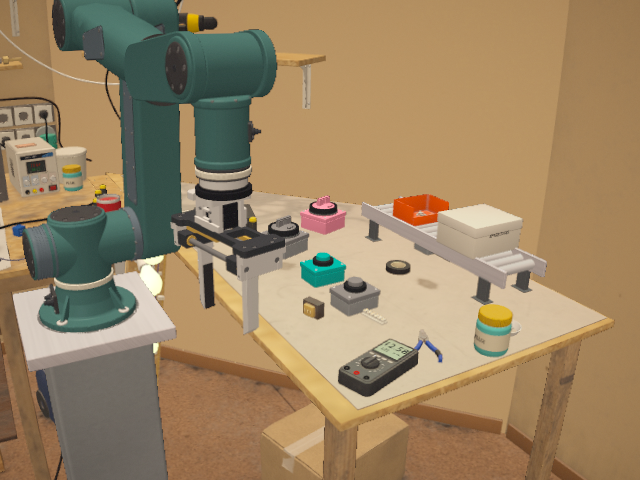

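The top picture shows the grey stop station at about (236,246) and the grey start box at (433,256). The capacitor is at (187,272) and the relay at (259,297). The side picture shows the gripper covering part of the stop station at about (290,240).

```bash
cat > h.py <<'E'
import numpy as np, cv2, pickle
from bench import robot, vision
def rays(s):
    K=np.array([[s["fx"],0,s["cx"]],[0,s["fy"],s["cy"]],[0,0,1.]])
    g=np.stack(np.meshgrid(np.arange(640.),np.arange(480.)),-1).reshape(-1,1,2)
    u=cv2.undistortPoints(g,K,np.array(s["dist"],float)).reshape(480,640,2)
    return np.dstack([u,np.ones((480,640))])
def cloud(s):
    return (rays(s)*s["z_map"][...,None]-np.array(s["t"]))@np.array(s["R"])
def toplane(s,uv,z):
    R=np.array(s["R"]);t=np.array(s["t"])
    K=np.array([[s["fx"],0,s["cx"]],[0,s["fy"],s["cy"]],[0,0,1.]])
    u=cv2.undistortPoints(np.array(uv,float).reshape(-1,1,2),K,np.array(s["dist"],float)).reshape(-1,2)
    d=np.c_[u,np.ones(len(u))]@R; c=-R.T@t
    return c+d*((z-c[2])/d[:,2])[:,None]
def load(n): return pickle.load(open(n+'.pkl','rb'))
E
python3 - <<'E'
from h import *
for n in("top","side"):
    s=load(n);P=cloud(s)
    for nm,(u0,v0,u1,v1) in ({"stop":(195,205,275,285),"start":(400,220,465,290)} if n=="top" else {"start":(325,270,385,318),"stop":(262,212,312,262)}).items():
        Q=P[v0:v1,u0:u1].reshape(-1,3)
        c=s["color"][v0:v1,u0:u1].reshape(-1,3).astype(int)
        if nm=="stop" and n=="side": Q=Q[(np.hypot(*(Q[:,:2]-[.42,.06]).T)<.2)]
        print(n,nm,np.histogram(Q[:,2],np.arange(-.01,.12,.005)))
        for lo,hi in((.04,.06),(.06,.076),(.06,.085),(.085,.105)):
            m=(Q[:,2]>lo)&(Q[:,2]<hi)
            if m.sum()>3: q=Q[m];print(lo,hi,m.sum(),q.mean(0).round(4),q.min(0).round(4),q.max(0).round(4),np.percentile(q[:,2],[10,50,90]).round(4))
s=load("top");c=s["color"][200:290,190:275,::-1];d=s["color"][215:290,395:480,::-1]
cv2.imwrite('pics/crop.png',np.hstack([cv2.resize(c,(400,424),interpolation=2),cv2.resize(d,(400,424),interpolation=2)]))
E
```

```text
top stop (array([   0,  253, 2288,  738,   33,   24,   25,   43,   46,   20,   23,
        225,  873,  304,   60,  149,  691,  368,   18,   21,   67,   94,
          1,    0,    0]), array([-0.01 , -0.005,  0.   ,  0.005,  0.01 ,  0.015,  0.02 ,  0.025,
        0.03 ,  0.035,  0.04 ,  0.045,  0.05 ,  0.055,  0.06 ,  0.065,
        0.07 ,  0.075,  0.08 ,  0.085,  0.09 ,  0.095,  0.1  ,  0.105,
        0.11 ,  0.115]))
0.04 0.06 1425 [0.53   0.102  0.0526] [0.4733 0.0452 0.0401] [0.5975 0.1797 0.0598] [0.0491 0.0526 0.0566]
0.06 0.076 1036 [0.5343 0.1053 0.0718] [0.4938 0.0635 0.0601] [0.5776 0.1462 0.076 ] [0.0675 0.0725 0.0753]
0.06 0.085 1286 [0.5344 0.105  0.0729] [0.4938 0.0635 0.0601] [0.5776 0.1462 0.0849] [0.0687 0.0733 0.0773]
0.085 0.105 183 [0.5349 0.1053 0.0945] [0.5105 0.0928 0.0852] [0.5601 0.1182 0.101 ] [0.0896 0.0953 0.0982]
top start (array([   1,  119, 1590,  732,   65,   54,   10,   22,   25,   29,  439,
        819,   86,  223,   78,  199,   48,    1,    0,    0,    0,    0,
          0,    0,    0]), array([-0.01 , -0.005,  0.   ,  0.005,  0.01 ,  0.015,  0.02 ,  
[... 1379 characters left out ...]
  31,  28,  28,   0,   0,   0]), array([-0.01 , -0.005,  0.   ,  0.005,  0.01 ,  0.015,  0.02 ,  0.025,
        0.03 ,  0.035,  0.04 ,  0.045,  0.05 ,  0.055,  0.06 ,  0.065,
        0.07 ,  0.075,  0.08 ,  0.085,  0.09 ,  0.095,  0.1  ,  0.105,
        0.11 ,  0.115]))
0.04 0.06 253 [0.5427 0.0628 0.0512] [ 0.4847 -0.0834  0.04  ] [0.5954 0.1448 0.0598] [0.0441 0.0524 0.0574]
0.06 0.076 276 [0.5262 0.0887 0.07  ] [0.4917 0.0582 0.0602] [0.5756 0.1478 0.076 ] [0.0627 0.0713 0.0748]
0.06 0.085 368 [0.5278 0.0909 0.0723] [0.4917 0.0582 0.0602] [0.5756 0.1478 0.0848] [0.0642 0.0728 0.0789]
0.085 0.105 87 [0.5326 0.1035 0.0923] [0.5103 0.0882 0.085 ] [0.5592 0.1201 0.0993] [0.0867 0.0927 0.0975]
```

View pics/crop.png

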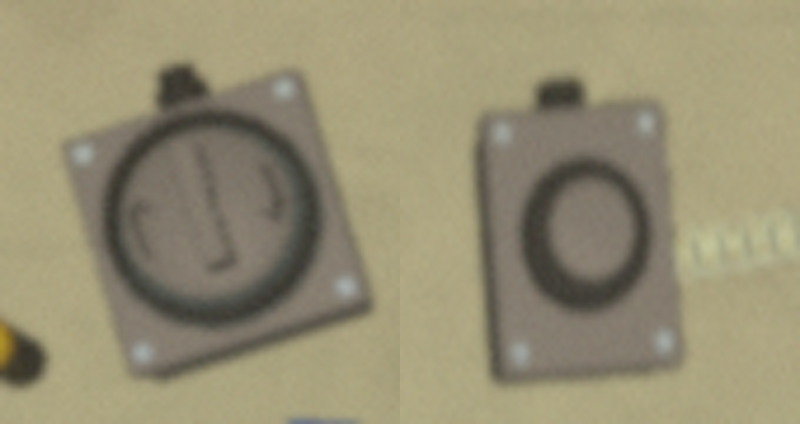

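The crop shows the wing running nearly straight up the picture, from (200,150) to (215,265) at 4.7x, in the middle of the collar. The flat start button is at (590,235) in the right half. Depth from both views puts the wing top at about 0.096 and the start top at about 0.068.

```bash
cat >> h.py <<'E'
def delta(target,o=None):
    o=o or robot.get_obs()
    from scipy.spatial.transform import Rotation as Ro
    R=Ro.from_euler('xyz',o["ee_rot"]).as_matrix()
    return (R.T@(np.array(target)-o["tool_pos"])).round(4)
E
python3 - <<'E'
from h import *
s=load("top");P=cloud(s)[205:285,195:275].reshape(-1,3)
for lo in (.084,.088,.092):
    q=P[(P[:,2]>lo)&(np.hypot(P[:,0]-.535,P[:,1]-.105)<.03)]
    r=cv2.minAreaRect((q[:,:2]*1000).astype(np.float32)); w=np.linalg.eigh(np.cov(q[:,:2].T))[1][:,1]
    print(lo,r,np.degrees(np.arctan(w[1]/w[0])))
Q=cloud(s)[220:290,400:465].reshape(-1,3);q=Q[(Q[:,2]>.0625)];print(cv2.minEnclosingCircle((q[:,:2]*1000).astype(np.float32)),np.median(q,0))
print("delta",delta([.5345,.105,.15]))
E
```

```text
0.084 ((535.3504028320312, 105.78425598144531), (50.28697967529297, 11.498541831970215), 19.001001358032227) 19.04084835503823
0.088 ((535.3504028320312, 105.78425598144531), (50.28697967529297, 11.498541831970215), 19.001001358032227) 18.879753094117024
0.092 ((535.4750366210938, 105.96468353271484), (49.82038116455078, 10.957481384277344), 19.977529525756836) 18.85382554608026
((446.26226806640625, -166.4098663330078), 139.35794067382812) [ 0.52300225 -0.25669834  0.06804263]
delta [ 0.5445 -0.5348  0.0556]
```

```bash
R='[1,[0.0272,-0.0267,0],[0,0,0]]'; python3 -m crank '[[1,[0.027,-0.027,0],[0,0,0]],[1,[0.027,-0.027,0],[0,0,0]],[1,[0.027,-0.027,0],[0,0,0]],[1,[0.027,-0.027,0],[0,0,0]],[1,[0.027,-0.027,0],[0,0,0]],[1,[0.027,-0.027,0],[0,0,0]],[1,[0.027,-0.027,0],[0,0,0]],[1,[0.027,-0.027,0],[0,0,0]]]'
python3 -m crank '[[1,[0.027,-0.027,0],[0,0,0]],[1,[0.027,-0.027,0],[0,0,0]],[1,[0.027,-0.027,0],[0,0,0]],[1,[0.027,-0.027,0],[0,0,0]],[1,[0.027,-0.027,0],[0,0,0]],[1,[0.027,-0.027,0],[0,0,0]],[1,[0.027,-0.027,0],[0,0,0]],[1,[0.027,-0.027,0],[0,0,0]]]'
python3 -m crank '[[1,[0.027,-0.027,0],[0,0,0]],[1,[0.027,-0.027,0],[0,0,0]],[1,[0.027,-0.027,0],[0,0,0]],[1,[0,0,0],[0,0,0]],[1,[0,0,0],[0,0,0]]]'
python3 -m crank '[[1,[0,0,0],[0,0,-8]],[1,[0,0,0],[0,0,-8]],[1,[0,0,0],[0,0,-8]],[1,[0,0,0],[0,0,-8]],[1,[0,0,0],[0,0,-8]],[1,[0,0,0],[0,0,-8]],[1,[0,0,0],[0,0,-8]],[1,[0,0,0],[0,0,-8]]]'
python3 -m crank '[[1,[0,0,0],[0,0,-8]],[1,[0,0,0],[0,0,-8]],[1,[0,0,0],[0,0,-8]],[1,[0,0,0],[0,0,-8]],[1,[0,0,0],[0,0,-8]],[1,[0,0,0],[0,0,-8]],[1,[0,0,0],[0,0,-8]],[1,[0,0,0],[0,0,-8]]]'
python3 -m crank '[[1,[0,0,0],[0,0,-8]],[1,[0,0,0],[0,0,-8]],[1,[0,0,0],[0,0,-8]],[1,[0,0,0],[0,0,-8]],[1,[0,0,0],[0,0,-8]],[1,[0,0,0],[0,0,-8]],[1,[0,0,0],[0,0,-8]],[1,[0,0,0],[0,0,-2]]]'
python3 -c "
from h import *
o=robot.get_obs();print(o,delta([.5345,.105,.11]))"
```

```text
time: 0.9
tool_pos: [0.2843, -0.277, 0.2051]
ee_rot: [-3.141, 0.0, 0.22]
wrist_force: [0.5, -0.6, 0.4]
width: 0.0333
finger_force: 0.0
time: 1.7
tool_pos: [0.4477, -0.019, 0.2051]
ee_rot: [3.142, 0.001, 0.221]
wrist_force: [0.0, -0.1, 0.5]
width: 0.0004
finger_force: 0.0
time: 2.2
tool_pos: [0.5083, 0.0765, 0.2045]
ee_rot: [3.141, 0.002, 0.222]
wrist_force: [0.0, -0.4, -0.6]
width: 0.0002
finger_force: 0.0
time: 3.0
tool_pos: [0.5079, 0.0746, 0.2056]
ee_rot: [3.142, 0.001, 1.341]
wrist_force: [0.9, 0.2, -0.7]
width: 0.0002
finger_force: 0.0
time: 3.8
tool_pos: [0.5079, 0.0746, 0.2056]
ee_rot: [-3.141, 0.0, 2.458]
wrist_force: [0.2, -0.3, 0.5]
width: 0.0001
finger_force: 0.0
time: 4.6
tool_pos: [0.5079, 0.0746, 0.2056]
ee_rot: [-3.141, -0.0, -2.815]
wrist_force: [0.7, -0.2, 0.5]
width: 0.0008
finger_force: 0.0
{'time': 4.6, 'joint_positions': array([ 3.58108209e-02,  5.52215251e-03,  1.45562956e+00, -6.81155899e-04,
        1.68062519e+00, -1.86150748e+00]), 'qvel': array([-0.00038572, -0.00133004,  0.00094063,  0.00122052,  0.00151172,
       -0.2868504 ]), 'joint_torque': array([-7.71820662e-03, -3.04449034e+01, -3.02082503e+01, -4.59501869e-02,
        6.43193303e-02, -1.03583881e-01]), 'tool_pos': array([0.50788756, 0.07459441, 0.20555358]), 'ee_rot': array([-3.14099680e+00, -3.70560989e-04, -2.81514539e+00]), 'wrist_force': array([ 0.72559123, -0.22322005,  0.47835916]), 'wrist_torque': array([ 0.06160447, -0.18770762,  0.07571884]), 'finger_force': 0.0, 'width': 0.0008042497822489357} [-0.035   0.0203  0.0955]
```

```bash
python3 -m crank '[[1,[-0.0175,0.010,0],[0,0,0]],[1,[-0.0175,0.010,0.02],[0,0,0]],[1,[0,0,0.035],[0,0,0]],[1,[0,0,0.03],[0,0,0]],[1,[0,0,0.01],[0,0,0]],[1,[0,0,0],[0,0,0]],[1,[0,0,0],[0,0,0]]]'
python3 - <<'E'
from h import *
print(delta([.5345,.105,.110]))
s=vision.snapshot("top");t=vision.snapshot("side")
cv2.imwrite('pics/c2.png',np.hstack([cv2.resize(s["color"][200:300,185:285,::-1],(400,400)),cv2.resize(t["color"][190:270,250:330,::-1],(400,400))]))
E
```

```text
time: 5.3
tool_pos: [0.5361, 0.1057, 0.1121]
ee_rot: [-3.141, 0.002, -2.817]
wrist_force: [0.0, 0.2, -0.6]
width: 0.0006
finger_force: 0.0
[ 0.0017 -0.0002  0.0021]
```

View pics/c2.png

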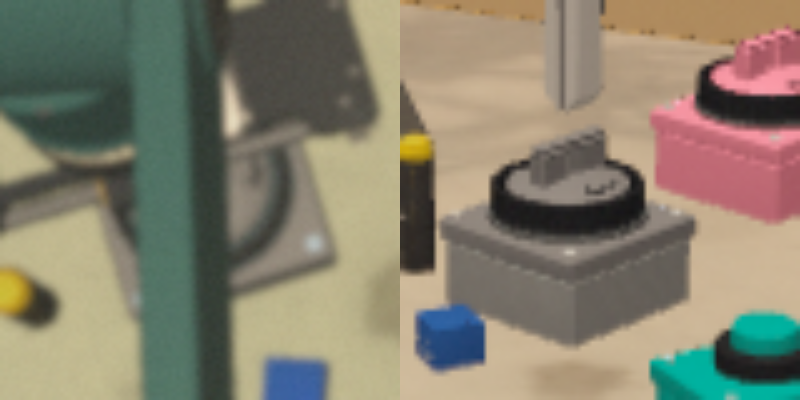

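The right half (side view) shows the closed tip at (578,105), above the middle of the wing at (570,150). The top view is blocked by the arm.

```bash
python3 -m crank '[[1,[0.001,0,0.01],[0,0,0]],[1,[0,0,0.005],[0,0,0]],[1,[0,0,0.003],[0,0,0]],[1,[0,0,0.002],[0,0,0]],[1,[0,0,0],[0,0,0]],[1,[0,0,0],[0,0,0]]]'
python3 -m crank '[[1,[0,0,0.002],[0,0,0]],[1,[0,0,0.002],[0,0,0]],[1,[0,0,0],[0,0,0]],[1,[0,0,0],[0,0,0]]]'
```

```text
time: 6.0
tool_pos: [0.5348, 0.106, 0.0924]
ee_rot: [-3.141, 0.001, -2.816]
wrist_force: [-2.4, -0.1, 7.6]
width: 0.0003
finger_force: 4.0
time: 6.4
tool_pos: [0.5351, 0.106, 0.0878]
ee_rot: [-3.141, 0.002, -2.816]
wrist_force: [-1.1, 0.2, 5.0]
width: 0.0003
finger_force: 2.7
```

```bash
python3 -m crank '[[1,[0,0,0.001],[0,0,0]],[1,[0,0,0.001],[0,0,0]],[1,[0,0,0],[0,0,0]],[1,[0,0,0],[0,0,0]]]'
```

```text
time: 6.8
tool_pos: [0.5351, 0.1061, 0.0862]
ee_rot: [-3.141, 0.002, -2.816]
wrist_force: [-2.1, -0.5, 7.2]
width: 0.0007
finger_force: 3.4
```

```bash
python3 -m crank '[[1,[0,0,0.001],[0,0,0]],[1,[0,0,0.0005],[0,0,0]],[1,[0,0,0],[0,0,0]],[1,[0,0,0],[0,0,0]]]'
```

```text
time: 7.2
tool_pos: [0.5354, 0.1061, 0.0861]
ee_rot: [-3.14, 0.003, -2.816]
wrist_force: [-3.1, 0.5, 11.1]
width: 0.0003
finger_force: 5.8
```

```bash
python3 -m crank '[[1,[0,0,-0.005],[0,0,0]],[1,[0,0,-0.015],[0,0,0]],[1,[0,0,-0.01],[0,0,0]],[0.68,[0,0,0],[0,0,0]],[0.68,[0,0,0],[0,0,0]],[0.68,[0,0,0],[0,0,0]],[0.68,[0,0,0],[0,0,0]],[0.68,[0,0,0],[0,0,0]]]'
python3 - <<'E'
from h import *
print(delta([.5350,.1053,.080]))
t=vision.snapshot("side");P=cloud(t)[205:265,255:320].reshape(-1,3)
m=(np.hypot(P[:,0]-.535,P[:,1]-.105)<.028)&(P[:,2]<.105);print(np.percentile(P[m][:,2],[50,80,90,95,99]))
cv2.imwrite('pics/c3.png',cv2.resize(t["color"][190:270,240:340,::-1],(750,600)))
E
```

```text
time: 8.0
tool_pos: [0.5341, 0.106, 0.1123]
ee_rot: [3.141, -0.001, -2.816]
wrist_force: [0.0, -0.5, 0.3]
width: 0.0299
finger_force: 0.0
[-0.0007 -0.0009  0.0323]
[0.0756788  0.0868363  0.08867176 0.09044994 0.09199187]
```

View pics/c3.png

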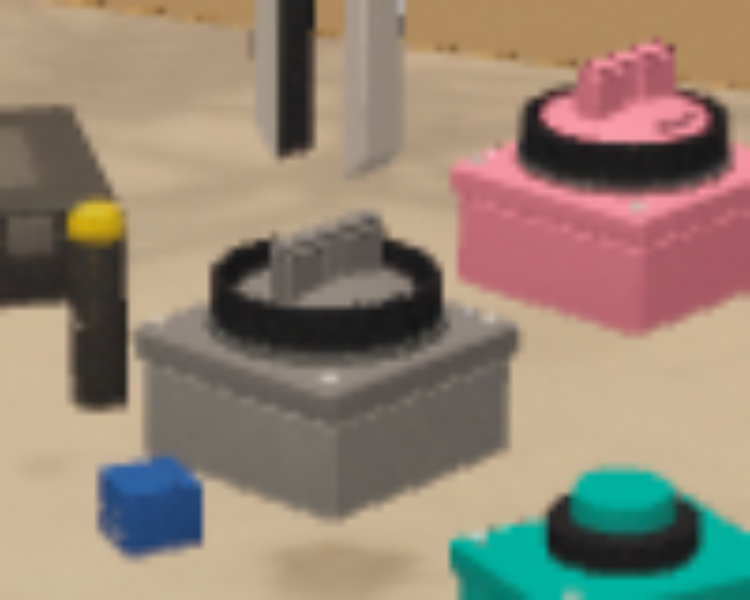

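The view shows the head sunk to the collar rim at (325,290), so it is latched. The wing top is at about 88 mm, and the open fingers are above, on either side of the wing.

```bash
python3 -m crank '[[0.68,[0,-0.001,0.012],[0,0,0]],[0.68,[0,0,0.012],[0,0,0]],[0.68,[0,0,0.008],[0,0,0]],[0.68,[0,0,0],[0,0,8]],[0.68,[0,0,0],[0,0,8]],[0.68,[0,0,0],[0,0,8]],[0.68,[0,0,0],[0,0,8]],[0.68,[0,0,0],[0,0,0]]]'
python3 -m crank '[[0.68,[0,0,0],[0,0,8]],[0.68,[0,0,0],[0,0,8]],[0.68,[0,0,0],[0,0,8]],[0.68,[0,0,0],[0,0,5]],[0.68,[0,0,0],[0,0,0]]]'
python3 -c "
from h import *
o=robot.get_obs();print(o['wrist_torque'],o['tool_pos'])"
```

```text
time: 8.85
tool_pos: [0.5343, 0.1051, 0.0799]
ee_rot: [-3.141, -0.001, 2.909]
wrist_force: [0.6, -0.2, -0.2]
width: 0.0298
finger_force: 0.0
time: 9.35
tool_pos: [0.5335, 0.1063, 0.0801]
ee_rot: [-3.141, -0.004, 2.406]
wrist_force: [-2.7, 3.7, 1.0]
width: 0.0298
finger_force: 1.6
[0.7142424  0.39439364 0.12912884] [0.53346896 0.10632127 0.08013788]
```

```bash
python3 -m crank '[[0.68,[0,0,0],[0,0,7]],[0.68,[0,0,0],[0,0,7]],[0.68,[0,0,0],[0,0,7]],[0.68,[0,0,0],[0,0,4]],[0.68,[0,0,0],[0,0,0]]]'
python3 - <<'E'
from h import *
o=robot.get_obs();print(o['wrist_torque'],o['tool_pos'])
t=vision.snapshot("side")
cv2.imwrite('pics/c4.png',cv2.resize(t["color"][190:270,240:340,::-1],(750,600)))
E
```

```text
time: 9.85
tool_pos: [0.5347, 0.1059, 0.0806]
ee_rot: [3.141, -0.001, 1.97]
wrist_force: [-2.1, 3.8, 0.3]
width: 0.0301
finger_force: 1.3
[0.64069319 0.07468819 0.12118511] [0.53466386 0.10586042 0.0806199 ]
```

View pics/c4.png

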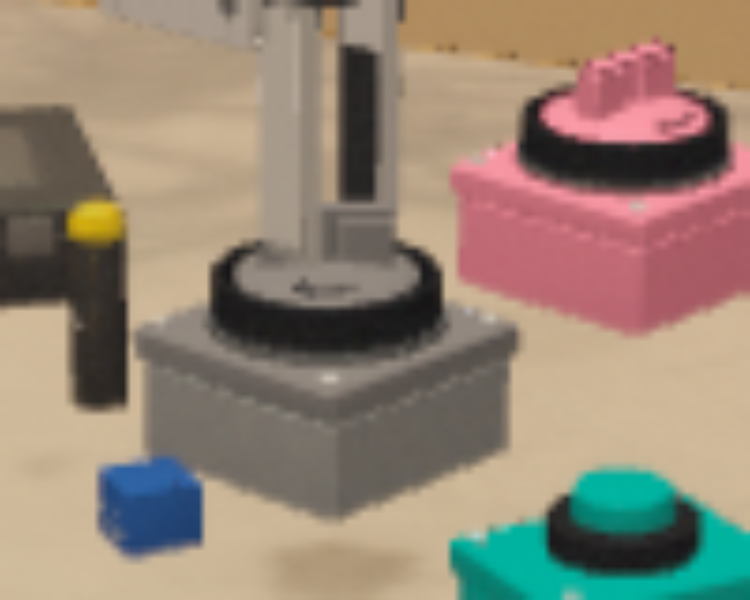

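The dome now sits level with the collar rim and the wing has turned, so the head has come out. I'll add a little more turn to be sure, then back the fingers off and lift.

```bash
python3 -m crank '[[0.68,[0,0,0],[0,0,4]],[0.68,[0,0,0],[0,0,-4]],[0.68,[0,0,0],[0,0,-8]],[0.68,[0,0,0],[0,0,-8]],[0.68,[0,0,0],[0,0,-8]],[0.68,[0,0,0],[0,0,-8]],[0.68,[0,0,0],[0,0,-8]],[0.68,[0,0,0],[0,0,-8]]]'
python3 -m crank '[[0.68,[0,0,0],[0,0,-8]],[0.68,[0,0,0],[0,0,-8]],[0.68,[0,0,0],[0,0,-4]],[0.68,[0,0,0],[0,0,0]],[0.68,[0,0,-0.02],[0,0,0]],[0.68,[0,0,-0.04],[0,0,0]],[0.68,[0,0,-0.02],[0,0,0]],[1,[0,0,0],[0,0,0]]]'
python3 - <<'E'
from h import *
t=vision.snapshot("side");P=cloud(t)[205:265,255:320].reshape(-1,3)
m=(np.hypot(P[:,0]-.535,P[:,1]-.105)<.028)&(P[:,2]<.105);print(np.percentile(P[m][:,2],[50,80,90,95,99]))
cv2.imwrite('pics/c5.png',cv2.resize(t["color"][190:270,240:340,::-1],(750,600)))
print(delta([.5228,-.257,.09]))
E
```

```text
time: 10.7
tool_pos: [0.5356, 0.1047, 0.081]
ee_rot: [-3.142, 0.002, 2.813]
wrist_force: [0.1, 0.9, 0.2]
width: 0.03
finger_force: 0.7
time: 11.5
tool_pos: [0.5373, 0.1047, 0.1651]
ee_rot: [-3.141, 0.009, -3.13]
wrist_force: [0.6, -0.7, -0.7]
width: 0.0253
finger_force: 0.0
[0.0820103  0.09349732 0.09660672 0.09786175 0.09856243]
[ 0.0175 -0.3615  0.0726]
```

View pics/c5.png

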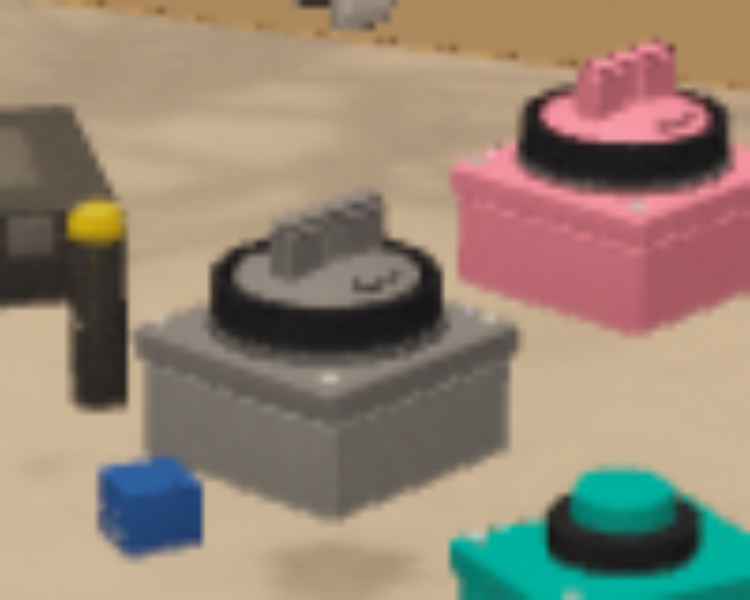

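The head is out, with the wing top at 96 mm and back at its original angle. Next is the start button.

```bash
python3 -m crank '[[1,[0.001,-0.036,0],[0,0,0]],[1,[0.002,-0.036,0],[0,0,0]],[1,[0.001,-0.036,0],[0,0,0]],[1,[0.002,-0.036,0],[0,0,0]],[1,[0.001,-0.036,0],[0,0,0]],[1,[0.002,-0.036,0],[0,0,0]],[1,[0.001,-0.036,0],[0,0,0]],[1,[0.002,-0.036,0],[0,0,0]]]'
python3 -m crank '[[1,[0.001,-0.036,0],[0,0,0]],[1,[0.001,-0.036,0],[0,0,0]],[1,[0,0,0.03],[0,0,0]],[1,[0,0,0.03],[0,0,0]],[1,[0,0,0.01],[0,0,0]],[1,[0,0,0],[0,0,0]],[1,[0,0,0],[0,0,0]]]'
python3 - <<'E'
from h import *
print(delta([.5228,-.257,.075]))
t=vision.snapshot("side")
cv2.imwrite('pics/c6.png',cv2.resize(t["color"][240:320,305:405,::-1],(750,600)))
E
```

```text
time: 12.35
tool_pos: [0.5246, -0.1843, 0.1581]
ee_rot: [3.14, -0.004, -3.13]
wrist_force: [0.4, 0.8, -0.4]
width: 0.0004
finger_force: 0.0
time: 13.05
tool_pos: [0.525, -0.2549, 0.0912]
ee_rot: [-3.141, -0.0, -3.13]
wrist_force: [1.1, 0.1, -0.2]
width: 0.0006
finger_force: 0.0
[ 0.0022 -0.002   0.0162]
```

View pics/c6.png

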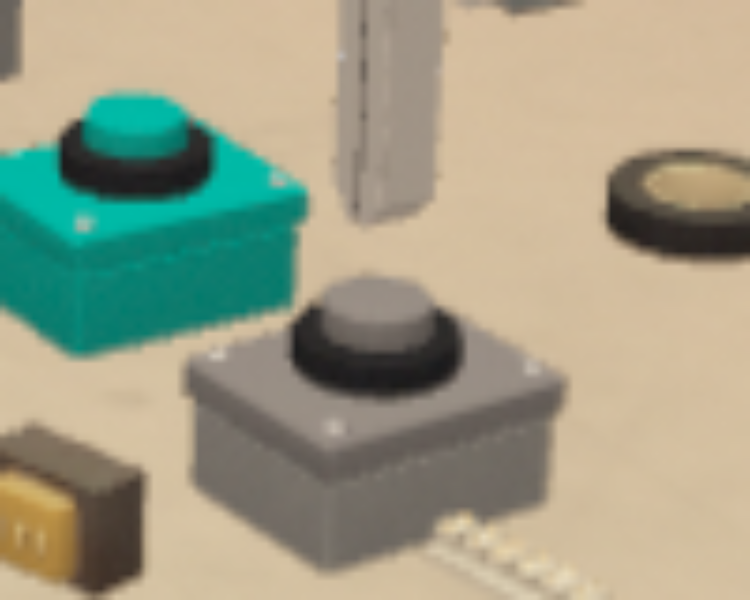

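The closed tip at (385,210) is above the middle of the grey start button at (378,300). I'll press it in and watch the force.

```bash
python3 -m crank '[[1,[0.002,-0.002,0.012],[0,0,0]],[1,[0,0,0.008],[0,0,0]],[1,[0,0,0.004],[0,0,0]],[1,[0,0,0.002],[0,0,0]],[1,[0,0,0],[0,0,0]]]'
python3 -m crank '[[1,[0,0,0.002],[0,0,0]],[1,[0,0,0.001],[0,0,0]],[1,[0,0,0],[0,0,0]],[1,[0,0,0],[0,0,0]]]'
```

```text
time: 13.6
tool_pos: [0.5225, -0.2569, 0.0651]
ee_rot: [3.141, -0.001, -3.13]
wrist_force: [-2.3, 1.2, 2.5]
width: 0.0006
finger_force: 1.4
time: 14.0
tool_pos: [0.5228, -0.257, 0.0623]
ee_rot: [-3.142, -0.0, -3.13]
wrist_force: [-1.8, 0.2, 3.9]
width: 0.0006
finger_force: 2.2
```

```bash
python3 -m crank '[[1,[0,0,0.001],[0,0,0]],[1,[0,0,0.001],[0,0,0]],[1,[0,0,0.001],[0,0,0]],[1,[0,0,0],[0,0,0]],[1,[0,0,0],[0,0,0]]]'
```

```text
time: 14.5
tool_pos: [0.5229, -0.2571, 0.0616]
ee_rot: [-3.141, 0.001, -3.13]
wrist_force: [-6.1, 3.3, 13.0]
width: 0.0007
finger_force: 6.8
```

The button is on its stop, at 13 N with no more travel. I'll lift off and take a last look.

```bash
python3 -m crank '[[1,[0,0,-0.005],[0,0,0]],[1,[0,0,-0.02],[0,0,0]],[1,[0,0,-0.04],[0,0,0]],[1,[0,0,-0.04],[0,0,0]],[1,[0,0,0],[0,0,0]],[1,[0,0,0],[0,0,0]]]'
python3 - <<'E'
from h import *
t=vision.snapshot("side");P=cloud(t)
Q=P[200:330,255:390].reshape(-1,3)
for c,z,r in(([.535,.105],.105,.028),([.5228,-.257],.08,.015)):
    m=(np.hypot(*(Q[:,:2]-c).T)<r)&(Q[:,2]<z);print(np.percentile(Q[m][:,2],[50,90,95,99]))
cv2.imwrite('pics/c7.png',cv2.resize(t["color"][190:340,220:420,::-1],(800,600)))
E
```

```text
time: 15.1
tool_pos: [0.5239, -0.2576, 0.1647]
ee_rot: [-3.14, 0.003, -3.13]
wrist_force: [0.0, -0.8, -0.6]
width: 0.0007
finger_force: 0.0
[0.08072425 0.09647756 0.0976433  0.09918116]
[0.06780347 0.06928171 0.06992247 0.07015726]
```

View pics/c7.png

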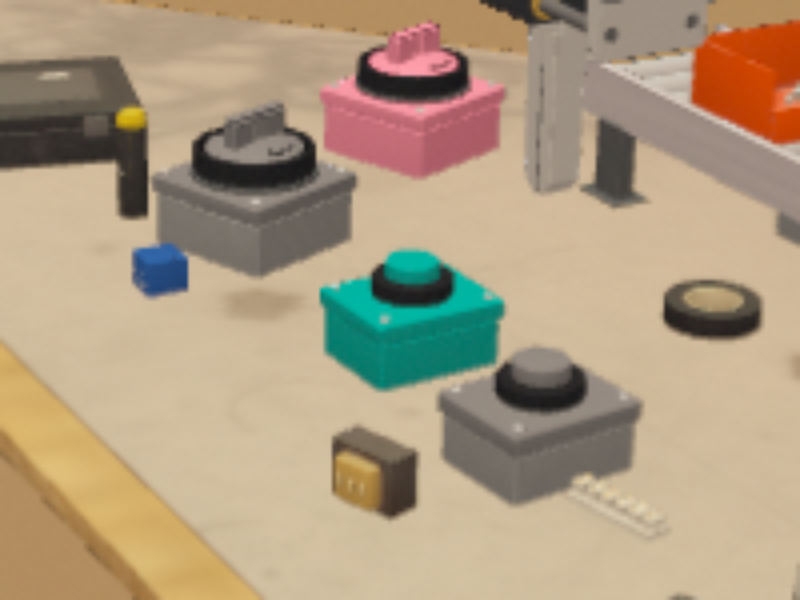

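The stop head at (255,140) and the start button at (540,370) are both out, the loose parts are where they were, and the gripper is clear of everything.

```bash
python3 -c "
from bench import robot
print(robot.close_job())"
```

```text
the job is handed in; nothing more can be done
None
```

The stop button was pressed until it latched, then twisted clockwise until it sprang out and turned back to rest; after that the start button was pressed fully in and released, and the job was handed in at about 15 s with the loose parts unmoved.

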